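# Set the isolator, then switch the interlocked selector

## Task

On the low two-handle interlock unit, first turn the isolator (the lever with the round grip, on the left) clockwise until you feel it come up against its stop, then turn the selector it has freed (the lever with the flat grip, on the right) counter-clockwise fully home against its own stop. Both levers are sprung: turn them gently, never lean hard on a stop or on a lever that is still locked. Let go of both in the end, and leave the vial, the small black wallet and the clamping fork beside the unit where they are.

Things in the scene. Friction and masses are not known exactly. Their poses are not given: they have to be found in the camera images.
- unit: Grey housing with an aluminium top plate, bolted to the table, 118 x 200 mm in plan, 40 mm high. Origin at the centre of its underside, on the table; x points from its front (robot side) to its back, y to its left, z up; turned by up to 0.3 rad. A cam hidden inside, at an angle that differs every time and cannot be seen, interlocks the two levers.
- isolator_axis (a point): Point on the isolator's vertical turning axis (60 mm left of the unit's centre), at the grip's mid-height, 80 mm above the table. Fixed in the unit; axes as the unit's.
- isolator_grip (a point): Centre of the isolator's grip, 80 mm above the table: upright black round post, 16 mm thick, its top at 100 mm, on a dark arm 13 mm wide whose top is at 55 mm; 45 mm from the axis. The point's x axis points outward along the lever. At joint value 0 the lever points to the unit's front (-x of the unit); turned clockwise seen from above it swings towards the unit's left (+y).
- isolator (a joint): Angle of the isolator's shaft, rad; 0 to 0.15 at the start, grows clockwise seen from above. Its stop lies between 0.7 and 1.6, elsewhere every time, to be found by feel. Only within about 0.15 rad of that stop does it free the selector. Friction about 0.25 N m (5.5 N at the grip); it stays where it is left.
- isolator_twist (a joint): How far the isolator's sprung handle is wound against its shaft, rad, positive when pushed clockwise: 4 N m per rad (2 N per mm at the grip, 45 mm out). About 0.05 to 0.08 while the shaft turns freely, more only when it is held up; beyond 0.16 rad (about 14 N at the grip) it is overloaded. Back to 0 when let go.
- selector_axis (a point): Point on the selector's vertical turning axis (60 mm right of the unit's centre), 80 mm above the table. Fixed in the unit; axes as the unit's.
- selector_grip (a point): Centre of the selector's grip, 80 mm above the table: upright black block, 28 mm along the lever, 14 mm across it, its top at 100 mm, on the same kind of arm; 45 mm from the axis. The point's x axis points outward along the lever. At joint value 0 the lever points to the unit's front (-x); turned counter-clockwise seen from above it swings towards the unit's right (-y).
- selector (a joint): Angle of the selector's shaft, rad; 0 to 0.03 at the start, grows counter-clockwise seen from above; its own stop, fully home, is at 0.80. While the isolator is not set it is blocked before about 0.12. Friction as the isolator's; it stays where it is left.
- selector_twist (a joint): As isolator_twist, for the selector's handle: positive when pushed counter-clockwise, 4 N m per rad, overloaded beyond 0.16 rad.
- vial: Loose glass vial, 17 mm wide, 54 mm high, upright on the table left of the unit; origin at the centre of its underside. Bystander.
- wallet: Loose small black card wallet, 48 x 36 x 5 mm, lying right of the unit; origin at the centre of its underside. Bystander.
- fork: Loose pale metal clamping fork, 25 x 60 x 12 mm, lying right of the unit; origin at the centre of its underside. Bystander.

How it is judged (in metres and radians):
On the way, in this order (a step that is already met when the one before it is completed fails the run):
1. the isolator is turned clockwise to where the selector can come free, while the selector is still back (value of joint isolator above 0.55 rad and value of joint selector below 0.5 rad), for 0.2 s.
2. the selector is turned home while the isolator stays set (value of joint selector above 0.73 rad and value of joint isolator above 0.55 rad), for 0.2 s.
At the end, for the whole second after the job is handed in: The isolator is turned to its stop (past 0.55 rad, and near enough to its stop to have freed the selector), the selector is home (past 0.73 of 0.80 rad), both at rest and let go, their springs unwound (within 0.05 rad) (all of step 2 and value of joint isolator_twist between -0.05 and 0.05 rad and value of joint selector_twist between -0.05 and 0.05 rad and value of joint isolator below 1.75 rad and velocity of joint isolator between -0.05 and 0.05 rad/s and velocity of joint selector between -0.05 and 0.05 rad/s); the robot touches nothing.
It fails at once if isolator handle overloaded: wound more than 0.16 rad either way (value of joint isolator_twist above 0.16 rad or value of joint isolator_twist below -0.16 rad).
It fails at once if selector handle overloaded: wound more than 0.16 rad either way (value of joint selector_twist above 0.16 rad or value of joint selector_twist below -0.16 rad).
It fails at once if the vial shoved more than 20 mm (distance of vial from where it was at the start of the episode above 0.02 m).
It fails at once if the wallet shoved more than 20 mm (distance of wallet from where it was at the start of the episode above 0.02 m).
It fails at once if the fork shoved more than 20 mm (distance of fork from where it was at the start of the episode above 0.02 m).
It also fails if it takes over 72 s, if anything falls off the work surface, if the arm or the gripper's body presses on something with over 40 N, if the wrist force passes 120 N, or if a joint passes its speed limit or range.

## Robot

A 6-joint arm with a two-finger parallel gripper is mounted at the origin on a cart in front of the work surface, level with it; the furniture and walls round the work are solid. World frame = base frame: x ahead of the robot, y to its left, z up, the work surface at z = 0. Lengths are in mm, angles in rad, forces in N, time in s.
With the tool pointing down it reaches from about 275 to 750 mm from the base axis. Payload 10.2 kg.
Tool frame: the origin (TCP) lies midway between the tips of the shut fingers; the grasp point (between the pads) lies 19 mm behind it; z points along the fingers, y is the line along which they close (so a half turn about z gives the same grasp; the last joint's range is limited). The gripper opens to 85 mm and grips with 20 to 120 N. Pads are 22 mm wide; open, the fingers measure 114 mm over their backs; the gripper's body (76 mm by 85 mm) begins 54 mm behind the grasp point. The pads swing forward as they close: fully open they stand 13 mm farther back than shut.
Start: joints at [0.981, 0.313, 1.498, -0, 1.331, -0.223], TCP at [188.294, 490.078, 231.294] pointing down, gripper open.
Joint ranges: [-2.94, 2.94], [-0.97, 2.17], [0.19, 2.56], [-1.23, 4.37], [0.02, 3.11], [-2.88, 2.88]. Speed limits (rad/s): [2.39, 2.39, 3.01, 3.14, 3.14, 3.14].

## Interface

Orientations are given as a unit quaternion [w, x, y, z].
In Python, from rig import sense, capture, finish_job, find_in, place_of gives the robot as it stands. The module is installed in compiled form; this text tells all that it offers.
- The arm moves only by the shell command python3 -m jog 'ROWS' [FORCE]. ROWS is JSON, a list of rows, each an object of numbers: "tx", "ty", "tz": the shift along the tool's x, y, z in mm; "ax", "ay", "az": the turn, a rotation vector about the tool's x, y, z in rad; "jaw": the closure, from -1 (fully open) to 1 (shut), so that 0 is half open. In form: [{"tx": .., "ty": .., "tz": .., "ax": .., "ay": .., "az": .., "jaw": ..}, ...]. A call has 1 to 5 rows; each row shifts and turns the commanded pose from where the row before left it, along the tool's axes as they then stand; what a row does not reach is not made up. A row lasts 1/8 s, in which the tool goes at most 62.5 mm and 10.7 degrees, less where a joint would pass 70% of its speed; a pose out of reach is approached as far as the arm can. A call with a gripper value outside its range is refused whole. The fingers move at their own pace and stop on an object; FORCE is the grip in N (left out, the last holds). Time passes only in rows, so rows that do not move let the fingers close. It gives the time, the measured TCP pose, the force, the opening and the grip force at its end, in the units of the state.
- sense(): the state, without advancing time (a new reading comes with each control period).
- capture(name): name is "side" or "top" or "wrist"; returns a dict with "color" (384x512x3 uint8, red, green, blue), "depth" (384x512 float32, mm along the optical axis (not along the pixel's ray), 0 where there is no reading), "fx", "fy", "cx", "cy" (pixels), "camera_from_world" (4x4, takes a point from world to camera coordinates); the wrist camera has in their place "mount" (4x4, takes a point from camera to tool coordinates, whose origin is the TCP and whose axes are the flange's). Camera axes: x right, y up, looking along -z (the intrinsics and any distortion apply to the point x, -y, -z); pixel columns grow to the right and rows downward; lengths in mm; the calibration is good to about 2 mm. A picture is of the moment at which its call begins: read the wrist's pose just before it.
- finish_job(): hands the job in; it is judged then, once.
Trained networks look in the newest picture that a camera, given by its name, has taken for a name from the list of things; names that differ only in an ending like _2 or _b are one class to them, and where a whole thing is asked for, a point or a joint stands for the part that bears it (a point fixed in the world has none). Each returns a list of dicts, best first, with "conf" (0 to 1); they miss things now and then, are a little off and sometimes report something else, mostly with a low value. They report only what shows in the picture. A call takes as long as a camera call.
- find_in(query, camera): "centre" ([column, row] in pixels, amid what is visible of it).
- place_of(query, camera): "centre" ([column, row] in pixels: a listed point, or the origin of a listed thing).
The state is a dict: "time_s": time; "joints": joint angles; "dq": joint speeds; "tau": joint torques, N m; "eef_pos": TCP position; "ee_rot": TCP orientation; "force": force on the tool from outside, world axes, zero at the start; "wrist_torque": the same for the moment, N m; "grip_width": opening from 0.0 (shut) to 1.0 (fully open); "grip_force": force on a finger pad.
Only numpy, scipy, OpenCV 4.12 (cv2) and the standard library are available. Lean on these libraries where they do the work, as an engineer would, in place of code of your own. Each camera call takes 0.05 s, during which the arm holds its last target. There are 200 camera calls.

## Working session

There is one attempt and no reset: what is moved stays moved. The work goes in short steps, Python scripts to look and compute and a shell command to move; the robot and the scene stay as the last step left them, time stands still between calls to the robot, and variables do not carry over. Pictures are saved under pics/ and viewed, at most 10 in all, crops included, and the job is handed in when it is done.

```bash
mkdir -p pics
cat > h.py <<'E'
import numpy as np, cv2
from rig import sense, capture, find_in, place_of
from scipy.spatial.transform import Rotation as R
def ray(c,px,s):
    d=np.array([(px[0]-c['cx'])/c['fx'],-(px[1]-c['cy'])/c['fy'],-1.])
    if 'camera_from_world' in c: T=np.linalg.inv(c['camera_from_world'])
    else:
        q=s['ee_rot'];T=np.eye(4);T[:3,:3]=R.from_quat([q[1],q[2],q[3],q[0]]).as_matrix();T[:3,3]=s['eef_pos'];T=T@c['mount']
    return T[:3,3],T[:3,:3]@d
def atz(c,px,s,z):
    o,d=ray(c,px,s); return o+d*(z-o[2])/d[2]
def look(cam,fn=None,names=()):
    s=sense();c=capture(cam)
    if fn: cv2.imwrite('pics/'+fn,c['color'][:,:,::-1])
    for n,z in names:
        for r in place_of(n,cam)[:2]:
            print(cam,n,round(r['conf'],2),np.round(r['centre']),np.round(atz(c,r['centre'],s,z),1))
    return c,s
E
python3 - <<'E'
from h import *
N=[('unit',0),('isolator_axis',80),('isolator_grip',80),('selector_axis',80),('selector_grip',80),('vial',0),('wallet',0),('fork',0)]
s=sense();print(s)
for c in('top','side','wrist'):look(c,c+'0.png',N)
E
```

```text
{'time_s': 0.0, 'joints': array([ 9.80596582e-01,  3.13432799e-01,  1.49842785e+00, -6.98236543e-06,
        1.33098587e+00, -2.23443359e-01]), 'dq': array([-0.00124456,  0.00049588, -0.00162442, -0.00039022, -0.00036355,
       -0.00064922]), 'tau': array([ 1.81959625e-03, -4.12274730e+01, -2.59742421e+01, -1.15153121e-04,
        4.14130365e-03,  5.86075930e-05]), 'eef_pos': array([188.15055532, 489.85819563, 230.74734898]), 'ee_rot': array([-2.44957949e-04,  1.82351306e-01,  9.83233242e-01, -5.77105009e-04]), 'force': array([-0.33350943, -0.20879624,  0.8605064 ]), 'wrist_torque': array([-0.01651658,  0.02209249, -0.01480035]), 'grip_force': 0.0, 'grip_width': 0.9977826976648109}
top unit 0.79 [244. 181.] [525.5 -82.7   0. ]
top isolator_axis 0.62 [218. 172.] [540.7 -23.9  80. ]
top isolator_grip 0.68 [213. 193.] [489.7 -12.2  80. ]
top selector_axis 0.67 [299. 203.] [ 467.2 -216.3   80. ]
top selector_axis 0.57 [267. 185.] [ 510.2 -139.7   80. ]
top selector_grip 0.74 [268. 201.] [ 472.5 -143.5   80. ]
top vial 0.52 [188. 193.] [494.4  64.3   0. ]
top wallet 0.62 [244. 178.] [535.  -82.9   0. ]
top wallet 0.53 [299. 202.] [ 472.4 -225.1    0. ]
top fork 0.5 [323. 192.] [ 496.6 -286.5    0. ]
side unit 0.9 [236. 236.] [530.2 -93.    0. ]
side isolator_axis 0.83 [224. 222.] [531.9 -28.5  80. ]
side isolator_grip 0.73 [246. 230.] [491.6 -16.3  80. ]
side selector_axis 0.88 [252. 187.] [ 513.6 -146.    80. ]
side selector_grip 0.79 [273. 196.] [ 468.6 -127.    80. ]
side selector_grip 0.56 [280. 201.] [ 451.9 -115.1   80. ]
side vial 0.73 [229. 301.] [497.2  68.    0. ]
side wallet 0.62 [282. 201.] [ 467.7 -228.5    0. ]
side fork 0.52 [277. 185.] [ 489.8 -287.8    0. ]
```

View pics/top0.png

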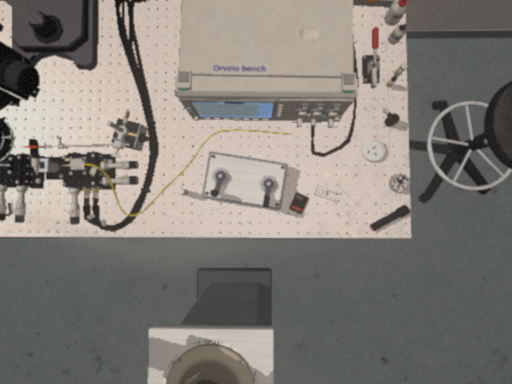

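View pics/side0.png

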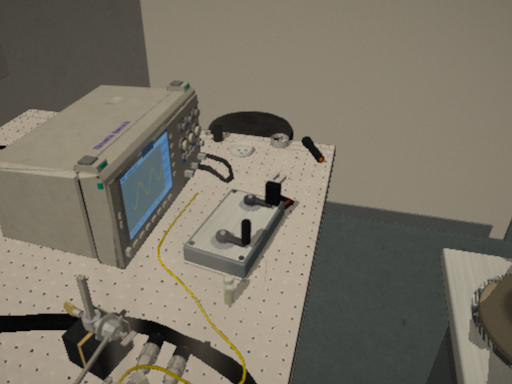

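The unit sits near (527, -87) with a yaw of about -0.2. In the top view the isolator grip is at about (213,193) and the selector grip at (268,201). I'm moving above the gap to look from close by.

```bash
for i in 1 ; do python3 -m jog '[{"tx":-36,"ty":-36},{"tx":-36,"ty":-36},{"tx":-36,"ty":-36},{"tx":-36,"ty":-36},{"tx":-36,"ty":-36}]'; done; python3 -m jog '[{"tx":-36,"ty":-36},{"tx":-36,"ty":-36},{"tx":-36,"ty":-36},{"tx":-36,"ty":-36},{"tx":-36,"ty":-36}]'; python3 -m jog '[{"tx":-36,"ty":-36,"jaw":1},{"tx":-36,"ty":-36,"jaw":1},{"az":-0.16,"jaw":1},{"jaw":1},{"jaw":1}]' 30
python3 - <<'E'
from h import *
print(sense()['eef_pos'],sense()['ee_rot'],sense()['joints'])
look('wrist','w1.png',[('isolator_axis',80),('isolator_grip',80),('selector_axis',80),('selector_grip',80),('unit',0)])
E
```

```text
[188.29546486 490.07225597 231.29649095] [ 1.65856014e-05  1.82355320e-01  9.83232697e-01 -9.63507217e-06] [ 9.80609723e-01  3.12890668e-01  1.49770653e+00 -3.92108099e-05
  1.33100002e+00 -2.23414476e-01]schema error: expected keys tx, ty, tz, ax, ay, az, jaw
schema error: expected keys tx, ty, tz, ax, ay, az, jaw
schema error: expected keys tx, ty, tz, ax, ay, az, jaw
```

View pics/w1.png

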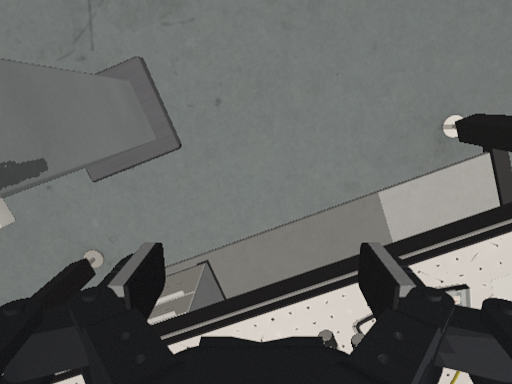

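The wrist picture shows the floor and the table edge, so the camera looks toward the robot side (tool +x). All keys are required in each row.

```bash
A='{"tx":0}'; python3 -m jog '[{"tx":-36,"ty":-30,"tz":0,"ax":0,"ay":0,"az":0,"jaw":-1},{"tx":-36,"ty":-30,"tz":0,"ax":0,"ay":0,"az":0,"jaw":-1},{"tx":-36,"ty":-30,"tz":0,"ax":0,"ay":0,"az":0,"jaw":-1},{"tx":-36,"ty":-30,"tz":0,"ax":0,"ay":0,"az":0,"jaw":-1},{"tx":-36,"ty":-30,"tz":0,"ax":0,"ay":0,"az":0,"jaw":-1}]'
python3 -m jog '[{"tx":-36,"ty":-30,"tz":0,"ax":0,"ay":0,"az":0,"jaw":-1},{"tx":-36,"ty":-30,"tz":0,"ax":0,"ay":0,"az":0,"jaw":-1},{"tx":-36,"ty":-30,"tz":0,"ax":0,"ay":0,"az":0,"jaw":-1},{"tx":-36,"ty":-30,"tz":0,"ax":0,"ay":0,"az":0,"jaw":-1},{"tx":-36,"ty":-30,"tz":0,"ax":0,"ay":0,"az":0,"jaw":-1}]'
python3 -m jog '[{"tx":-36,"ty":-30,"tz":0,"ax":0,"ay":0,"az":0,"jaw":1},{"tx":-36,"ty":-30,"tz":0,"ax":0,"ay":0,"az":0,"jaw":1},{"tx":-36,"ty":-30,"tz":0,"ax":0,"ay":0,"az":0,"jaw":1},{"tx":-36,"ty":-30,"tz":0,"ax":0,"ay":0,"az":0,"jaw":1},{"tx":0,"ty":0,"tz":0,"ax":0,"ay":0,"az":-0.16,"jaw":1}]' 30
python3 -m jog '[{"tx":0,"ty":0,"tz":0,"ax":0,"ay":0,"az":0,"jaw":1},{"tx":0,"ty":0,"tz":0,"ax":0,"ay":0,"az":0,"jaw":1}]'
python3 - <<'E'
from h import *
print(sense()['eef_pos'],sense()['ee_rot'],sense()['joints'])
look('wrist','w2.png',[('isolator_axis',80),('isolator_grip',80),('selector_axis',80),('selector_grip',80),('unit',0)])
E
```

```text
time_s: 2.28
eef_pos: [303.1, 284.2, 231.5]
ee_rot: [0.0, 0.182, 0.983, 0.0]
force: [1.5, -0.4, 0.0]
grip_width: 0.999
grip_force: 0.0
time_s: 2.9
eef_pos: [417.4, 79.4, 231.5]
ee_rot: [0.0, 0.182, 0.983, 0.0]
force: [0.3, 0.5, 0.8]
grip_width: 0.998
grip_force: 0.0
time_s: 3.52
eef_pos: [508.9, -85.2, 230.7]
ee_rot: [-0.0, 0.103, 0.995, -0.0]
force: [-0.9, 1.1, -0.4]
grip_width: 0.001
grip_force: 0.0
time_s: 3.78
eef_pos: [508.0, -82.3, 231.4]
ee_rot: [0.0, 0.104, 0.995, -0.0]
force: [-0.2, -0.1, -0.1]
grip_width: 0.002
grip_force: 0.0
[508.03164622 -82.34709776 231.3990951 ] [ 6.42832622e-05  1.04397082e-01  9.94535693e-01 -3.28740355e-06] [-3.88650262e-01  2.89940281e-01  1.52832981e+00  3.06553204e-05
  1.32319731e+00 -1.75027880e+00]
wrist isolator_axis 0.66 [324. 193.] [535.2 -27.2  80. ]
wrist isolator_axis 0.64 [199. 199.] [ 516.6 -144.3   80. ]
wrist isolator_grip 0.75 [328. 146.] [491.9 -16.9  80. ]
wrist selector_axis 0.78 [199. 196.] [ 513.5 -143.1   80. ]
wrist selector_axis 0.33 [330. 147.] [493.6 -15.3  80. ]
wrist selector_grip 0.71 [190. 149.] [ 468.8 -140.2   80. ]
wrist unit 0.93 [259. 175.] [523.1 -88.2   0. ]
wrist unit 0.41 [325. 191.] [558.4 -14.5   0. ]
```

View pics/w2.png

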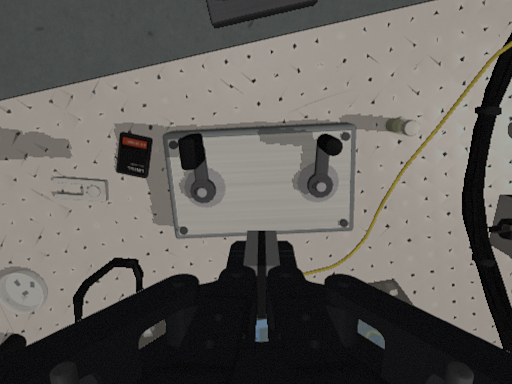

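The wrist view agrees with the fixed cameras: isolator axis (535.5,-27) and grip (492,-17), selector axis (513,-143) and grip (469,-138). The unit yaw is about -0.19. In the picture the posts are at (328,146) and (192,150). I'm descending into the gap right of the isolator post with the fingers shut.

```bash
cat > st.py <<'E'
import sys
from h import *
lim=float(sys.argv[1]); who=sys.argv[2] if len(sys.argv)>2 else 'i'
ax=np.array([535.5,-27.]) if who=='i' else np.array([513.3,-143.3])
s=sense();q=s['ee_rot'];M=R.from_quat([q[1],q[2],q[3],q[0]]).as_matrix()
p=s['eef_pos'];v=np.array([*(p[:2]-ax),0]);th=2.954-np.arctan2(M[1,0],M[0,0])
f=M.T@s['force']
print('t',round(s['time_s'],1),'yaw-th',round(th,3),'r tool',np.round((M.T@v)[:2],1),'z',round(p[2],1),'F tool',np.round(f,1))
sys.exit(abs(f[1])>lim)
E
python3 -m jog '[{"tx":29,"ty":29,"tz":0,"ax":0,"ay":0,"az":0,"jaw":1},{"tx":0,"ty":0,"tz":55,"ax":0,"ay":0,"az":0,"jaw":1},{"tx":0,"ty":0,"tz":55,"ax":0,"ay":0,"az":0,"jaw":1},{"tx":0,"ty":0,"tz":45,"ax":0,"ay":0,"az":0,"jaw":1},{"tx":0,"ty":0,"tz":12,"ax":0,"ay":0,"az":0,"jaw":1}]'
python3 -m jog '[{"tx":0,"ty":0,"tz":0,"ax":0,"ay":0,"az":0,"jaw":1},{"tx":0,"ty":0,"tz":0,"ax":0,"ay":0,"az":0,"jaw":1}]'
python3 st.py 9
python3 - <<'E'
from h import *
look('wrist','w3.png',[('isolator_grip',80),('selector_grip',80)])
E
```

```text
time_s: 4.7
eef_pos: [484.6, -48.0, 62.5]
ee_rot: [-0.002, 0.103, 0.995, 0.0]
force: [-0.1, -0.2, 0.2]
grip_width: 0.0
grip_force: 0.0
time_s: 4.95
eef_pos: [486.8, -48.7, 66.0]
ee_rot: [0.002, 0.103, 0.995, -0.0]
force: [1.0, 0.1, 0.4]
grip_width: -0.0
grip_force: 0.0
t 5.0 yaw-th 0.019 r tool [ 43.2 -31.3] z 66.0 F tool [-0.9  0.3 -0.4]
wrist isolator_grip 0.95 [340. 256.] [491.2 -14.4  80. ]
wrist selector_grip 0.88 [ 53. 264.] [ 469.2 -138.3   80. ]False
```

View pics/w3.png

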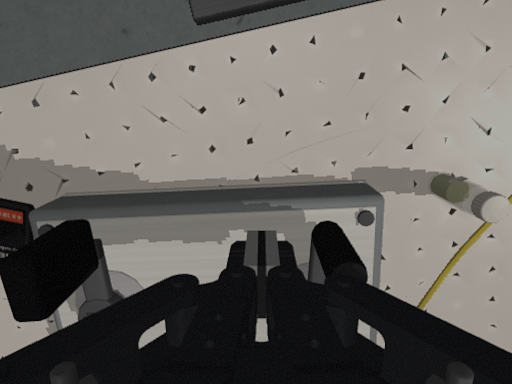

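The picture shows the shut fingers at about (265,250), in the gap between the selector grip on the left and the isolator post on the right at (340,256). I'm creeping to contact.

```bash
sed -i 's/sys.exit(abs(f\[1\])>lim)/sys.exit(int(abs(f[1])>lim))/' st.py
python3 -m jog '[{"tx":0,"ty":4,"tz":0,"ax":0,"ay":0,"az":0,"jaw":1},{"tx":0,"ty":0,"tz":0,"ax":0,"ay":0,"az":0,"jaw":1},{"tx":0,"ty":0,"tz":0,"ax":0,"ay":0,"az":0,"jaw":1}]' >/dev/null; python3 st.py 3 && python3 -m jog '[{"tx":0,"ty":3,"tz":0,"ax":0,"ay":0,"az":0,"jaw":1},{"tx":0,"ty":0,"tz":0,"ax":0,"ay":0,"az":0,"jaw":1},{"tx":0,"ty":0,"tz":0,"ax":0,"ay":0,"az":0,"jaw":1}]' >/dev/null; python3 st.py 3 && python3 -m jog '[{"tx":0,"ty":3,"tz":0,"ax":0,"ay":0,"az":0,"jaw":1},{"tx":0,"ty":0,"tz":0,"ax":0,"ay":0,"az":0,"jaw":1},{"tx":0,"ty":0,"tz":0,"ax":0,"ay":0,"az":0,"jaw":1}]' >/dev/null; python3 st.py 3  && python3 -m jog '[{"tx":0,"ty":3,"tz":0,"ax":0,"ay":0,"az":0,"jaw":1},{"tx":0,"ty":0,"tz":0,"ax":0,"ay":0,"az":0,"jaw":1},{"tx":0,"ty":0,"tz":0,"ax":0,"ay":0,"az":0,"jaw":1}]' >/dev/null; python3 st.py 3
```

```text
t 5.5 yaw-th 0.019 r tool [ 44.3 -27.1] z 64.3 F tool [ 1.5 -0.6 -0.6]
t 5.8 yaw-th 0.019 r tool [ 44.3 -24.2] z 64.3 F tool [0.3 0.3 0.1]
t 6.2 yaw-th 0.019 r tool [ 44.3 -21.1] z 64.3 F tool [-0.4  0.2  0.6]
t 6.6 yaw-th 0.019 r tool [ 44.4 -18.3] z 64.3 F tool [ 0.7 -3.3 -0.6]
```

```bash
python3 -m jog '[{"tx":0.8,"ty":2.3,"tz":0,"ax":0,"ay":0,"az":0.05,"jaw":1},{"tx":0.8,"ty":2.3,"tz":0,"ax":0,"ay":0,"az":0.05,"jaw":1},{"tx":0,"ty":0,"tz":0,"ax":0,"ay":0,"az":0,"jaw":1}]' >/dev/null; python3 st.py 8.5 && python3 -m jog '[{"tx":0.8,"ty":2.3,"tz":0,"ax":0,"ay":0,"az":0.05,"jaw":1},{"tx":0.8,"ty":2.3,"tz":0,"ax":0,"ay":0,"az":0.05,"jaw":1},{"tx":0,"ty":0,"tz":0,"ax":0,"ay":0,"az":0,"jaw":1}]' >/dev/null; python3 st.py 8.5 && python3 -m jog '[{"tx":0.8,"ty":2.3,"tz":0,"ax":0,"ay":0,"az":0.05,"jaw":1},{"tx":0.8,"ty":2.3,"tz":0,"ax":0,"ay":0,"az":0.05,"jaw":1},{"tx":0,"ty":0,"tz":0,"ax":0,"ay":0,"az":0,"jaw":1}]' >/dev/null; python3 st.py 8.5
```

```text
t 7.0 yaw-th 0.12 r tool [ 44.3 -18.4] z 64.3 F tool [ 0.8 -4.6 -1.1]
t 7.3 yaw-th 0.219 r tool [ 44.4 -18.2] z 64.3 F tool [ 2.3 -5.7 -1.4]
t 7.7 yaw-th 0.32 r tool [ 44.4 -18.1] z 64.2 F tool [ 1.9 -6.4 -1.7]
```

```bash
python3 -m jog '[{"tx":0.8,"ty":2.2,"tz":0,"ax":0,"ay":0,"az":0.05,"jaw":1},{"tx":0.8,"ty":2.2,"tz":0,"ax":0,"ay":0,"az":0.05,"jaw":1},{"tx":0,"ty":0,"tz":0,"ax":0,"ay":0,"az":0,"jaw":1}]' >/dev/null; python3 st.py 8.5 && python3 -m jog '[{"tx":0.8,"ty":2.2,"tz":0,"ax":0,"ay":0,"az":0.05,"jaw":1},{"tx":0.8,"ty":2.2,"tz":0,"ax":0,"ay":0,"az":0.05,"jaw":1},{"tx":0,"ty":0,"tz":0,"ax":0,"ay":0,"az":0,"jaw":1}]' >/dev/null; python3 st.py 8 && python3 -m jog '[{"tx":0.4,"ty":1.1,"tz":0,"ax":0,"ay":0,"az":0.025,"jaw":1},{"tx":0.4,"ty":1.1,"tz":0,"ax":0,"ay":0,"az":0.025,"jaw":1},{"tx":0,"ty":0,"tz":0,"ax":0,"ay":0,"az":0,"jaw":1}]' >/dev/null; python3 st.py 8 && python3 -m jog '[{"tx":0.4,"ty":1.1,"tz":0,"ax":0,"ay":0,"az":0.025,"jaw":1},{"tx":0.4,"ty":1.1,"tz":0,"ax":0,"ay":0,"az":0.025,"jaw":1},{"tx":0,"ty":0,"tz":0,"ax":0,"ay":0,"az":0,"jaw":1}]' >/dev/null; python3 st.py 8
```

```text
t 8.1 yaw-th 0.42 r tool [ 44.3 -18.2] z 64.2 F tool [ 1.5 -5.4 -2.2]
t 8.5 yaw-th 0.52 r tool [ 44.3 -18.2] z 64.2 F tool [ 0.5 -5.  -1.8]
t 8.8 yaw-th 0.569 r tool [ 44.3 -18.3] z 64.2 F tool [ 1.2 -4.9 -3.3]
t 9.2 yaw-th 0.619 r tool [ 44.2 -18.3] z 64.2 F tool [ 1.5 -5.4 -2.3]
```

```bash
python3 -m jog '[{"tx":0.4,"ty":1.1,"tz":0,"ax":0,"ay":0,"az":0.025,"jaw":1},{"tx":0.4,"ty":1.1,"tz":0,"ax":0,"ay":0,"az":0.025,"jaw":1},{"tx":0,"ty":0,"tz":0,"ax":0,"ay":0,"az":0,"jaw":1}]' >/dev/null; python3 st.py 7.5 && python3 -m jog '[{"tx":0.4,"ty":1.1,"tz":0,"ax":0,"ay":0,"az":0.025,"jaw":1},{"tx":0.4,"ty":1.1,"tz":0,"ax":0,"ay":0,"az":0.025,"jaw":1},{"tx":0,"ty":0,"tz":0,"ax":0,"ay":0,"az":0,"jaw":1}]' >/dev/null && python3 st.py 7.5 && python3 -m jog '[{"tx":0.4,"ty":1.1,"tz":0,"ax":0,"ay":0,"az":0.025,"jaw":1},{"tx":0.4,"ty":1.1,"tz":0,"ax":0,"ay":0,"az":0.025,"jaw":1},{"tx":0,"ty":0,"tz":0,"ax":0,"ay":0,"az":0,"jaw":1}]' >/dev/null && python3 st.py 7.5 && python3 -m jog '[{"tx":0.4,"ty":1.1,"tz":0,"ax":0,"ay":0,"az":0.025,"jaw":1},{"tx":0.4,"ty":1.1,"tz":0,"ax":0,"ay":0,"az":0.025,"jaw":1},{"tx":0,"ty":0,"tz":0,"ax":0,"ay":0,"az":0,"jaw":1}]' >/dev/null && python3 st.py 7.5
```

```text
t 9.6 yaw-th 0.669 r tool [ 44.2 -18.3] z 64.2 F tool [ 0.6 -6.  -3.4]
t 10.0 yaw-th 0.719 r tool [ 44.2 -18.4] z 64.2 F tool [ 1.  -4.6 -3.7]
t 10.3 yaw-th 0.769 r tool [ 44.2 -18.4] z 64.2 F tool [ 0.9 -6.1 -3. ]
t 10.7 yaw-th 0.819 r tool [ 44.1 -18.4] z 64.2 F tool [ 1.5 -5.4 -3.8]
```

```bash
python3 -m jog '[{"tx":0.5,"ty":1.1,"tz":0,"ax":0,"ay":0,"az":0.025,"jaw":1},{"tx":0.4,"ty":1.1,"tz":0,"ax":0,"ay":0,"az":0.025,"jaw":1},{"tx":0,"ty":0,"tz":0,"ax":0,"ay":0,"az":0,"jaw":1}]' >/dev/null; python3 st.py 7.5 && python3 -m jog '[{"tx":0.5,"ty":1.1,"tz":0,"ax":0,"ay":0,"az":0.025,"jaw":1},{"tx":0.4,"ty":1.1,"tz":0,"ax":0,"ay":0,"az":0.025,"jaw":1},{"tx":0,"ty":0,"tz":0,"ax":0,"ay":0,"az":0,"jaw":1}]' >/dev/null && python3 st.py 7.5 && python3 -m jog '[{"tx":0.5,"ty":1.1,"tz":0,"ax":0,"ay":0,"az":0.025,"jaw":1},{"tx":0.4,"ty":1.1,"tz":0,"ax":0,"ay":0,"az":0.025,"jaw":1},{"tx":0,"ty":0,"tz":0,"ax":0,"ay":0,"az":0,"jaw":1}]' >/dev/null && python3 st.py 7.5 && python3 -m jog '[{"tx":0.5,"ty":1.1,"tz":0,"ax":0,"ay":0,"az":0.025,"jaw":1},{"tx":0.4,"ty":1.1,"tz":0,"ax":0,"ay":0,"az":0.025,"jaw":1},{"tx":0,"ty":0,"tz":0,"ax":0,"ay":0,"az":0,"jaw":1}]' >/dev/null && python3 st.py 7.5 && python3 -m jog '[{"tx":0.5,"ty":1.1,"tz":0,"ax":0,"ay":0,"az":0.025,"jaw":1},{"tx":0.4,"ty":1.1,"tz":0,"ax":0,"ay":0,"az":0.025,"jaw":1},{"tx":0,"ty":0,"tz":0,"ax":0,"ay":0,"az":0,"jaw":1}]' >/dev/null && python3 st.py 7.5
```

```text
t 11.1 yaw-th 0.869 r tool [ 44.1 -18.4] z 64.2 F tool [ 0.1 -5.9 -2.9]
t 11.5 yaw-th 0.919 r tool [ 44.1 -18.5] z 64.2 F tool [-0.2 -5.5 -3. ]
t 11.8 yaw-th 0.969 r tool [ 44.1 -18.5] z 64.1 F tool [ 0.5 -5.  -3.8]
t 12.2 yaw-th 1.019 r tool [ 44.  -18.5] z 64.2 F tool [-0.1 -5.5 -1.4]
t 12.6 yaw-th 1.069 r tool [ 44.  -18.5] z 64.1 F tool [-1.2 -6.  -2.1]
```

```bash
python3 -m jog '[{"tx":0.5,"ty":1.1,"tz":0,"ax":0,"ay":0,"az":0.025,"jaw":1},{"tx":0.5,"ty":1.1,"tz":0,"ax":0,"ay":0,"az":0.025,"jaw":1},{"tx":0,"ty":0,"tz":0,"ax":0,"ay":0,"az":0,"jaw":1}]' >/dev/null; python3 st.py 7.5 && python3 -m jog '[{"tx":0.5,"ty":1.1,"tz":0,"ax":0,"ay":0,"az":0.025,"jaw":1},{"tx":0.5,"ty":1.1,"tz":0,"ax":0,"ay":0,"az":0.025,"jaw":1},{"tx":0,"ty":0,"tz":0,"ax":0,"ay":0,"az":0,"jaw":1}]' >/dev/null && python3 st.py 7.5 && python3 -m jog '[{"tx":0.5,"ty":1.1,"tz":0,"ax":0,"ay":0,"az":0.025,"jaw":1},{"tx":0.4,"ty":1.1,"tz":0,"ax":0,"ay":0,"az":0.025,"jaw":1},{"tx":0,"ty":0,"tz":0,"ax":0,"ay":0,"az":0,"jaw":1}]' >/dev/null && python3 st.py 7.5 && python3 -m jog '[{"tx":0.5,"ty":1.1,"tz":0,"ax":0,"ay":0,"az":0.025,"jaw":1},{"tx":0.4,"ty":1.1,"tz":0,"ax":0,"ay":0,"az":0.025,"jaw":1},{"tx":0,"ty":0,"tz":0,"ax":0,"ay":0,"az":0,"jaw":1}]' >/dev/null && python3 st.py 7.5 && python3 -m jog '[{"tx":0.5,"ty":1.1,"tz":0,"ax":0,"ay":0,"az":0.025,"jaw":1},{"tx":0.4,"ty":1.1,"tz":0,"ax":0,"ay":0,"az":0.025,"jaw":1},{"tx":0,"ty":0,"tz":0,"ax":0,"ay":0,"az":0,"jaw":1}]' >/dev/null && python3 st.py 7.5
```

```text
t 13.0 yaw-th 1.119 r tool [ 44.1 -18.5] z 64.1 F tool [-2.5 -5.3 -2.3]
t 13.3 yaw-th 1.169 r tool [ 44.1 -18.6] z 64.1 F tool [-2.6 -6.2 -1.2]
t 13.7 yaw-th 1.219 r tool [ 44.1 -18.6] z 64.1 F tool [-3.1 -4.5 -2.5]
t 14.1 yaw-th 1.269 r tool [ 44.1 -18.6] z 64.0 F tool [-1.5 -5.2 -1.6]
t 14.5 yaw-th 1.319 r tool [ 44.1 -18.7] z 64.0 F tool [-3.  -5.5 -2.3]
```

```bash
python3 -m jog '[{"tx":0.5,"ty":1.1,"tz":0,"ax":0,"ay":0,"az":0.025,"jaw":1},{"tx":0.5,"ty":1.2,"tz":0,"ax":0,"ay":0,"az":0.025,"jaw":1},{"tx":0,"ty":0,"tz":0,"ax":0,"ay":0,"az":0,"jaw":1}]' >/dev/null; python3 st.py 7.5 && python3 -m jog '[{"tx":0.5,"ty":1.1,"tz":0,"ax":0,"ay":0,"az":0.025,"jaw":1},{"tx":0.5,"ty":1.1,"tz":0,"ax":0,"ay":0,"az":0.025,"jaw":1},{"tx":0,"ty":0,"tz":0,"ax":0,"ay":0,"az":0,"jaw":1}]' >/dev/null && python3 st.py 7.5 && python3 -m jog '[{"tx":0.5,"ty":1.1,"tz":0,"ax":0,"ay":0,"az":0.025,"jaw":1},{"tx":0.4,"ty":1.1,"tz":0,"ax":0,"ay":0,"az":0.025,"jaw":1},{"tx":0,"ty":0,"tz":0,"ax":0,"ay":0,"az":0,"jaw":1}]' >/dev/null && python3 st.py 7.5 && python3 -m jog '[{"tx":0.5,"ty":1.1,"tz":0,"ax":0,"ay":0,"az":0.025,"jaw":1},{"tx":0.4,"ty":1.1,"tz":0,"ax":0,"ay":0,"az":0.025,"jaw":1},{"tx":0,"ty":0,"tz":0,"ax":0,"ay":0,"az":0,"jaw":1}]' >/dev/null && python3 st.py 7.5 && python3 -m jog '[{"tx":0.5,"ty":1.1,"tz":0,"ax":0,"ay":0,"az":0.025,"jaw":1},{"tx":0.4,"ty":1.1,"tz":0,"ax":0,"ay":0,"az":0.025,"jaw":1},{"tx":0,"ty":0,"tz":0,"ax":0,"ay":0,"az":0,"jaw":1}]' >/dev/null && python3 st.py 7.5
```

```text
t 14.8 yaw-th 1.369 r tool [ 44.2 -18.7] z 63.9 F tool [-2.5 -6.1 -1.5]
t 15.2 yaw-th 1.419 r tool [ 44.3 -19. ] z 63.9 F tool [-3.6 -6.8 -1.7]
t 15.6 yaw-th 1.469 r tool [ 44.3 -19.4] z 63.8 F tool [-4.4 -9.2 -3.9]
```

```bash
python3 -m jog '[{"tx":0.2,"ty":0.6,"tz":0,"ax":0,"ay":0,"az":0.01,"jaw":1},{"tx":0,"ty":0,"tz":0,"ax":0,"ay":0,"az":0,"jaw":1},{"tx":0,"ty":0,"tz":0,"ax":0,"ay":0,"az":0,"jaw":1}]' >/dev/null; python3 st.py 7.5
```

```text
t 16.0 yaw-th 1.479 r tool [ 44.2 -19.4] z 63.8 F tool [-4.4 -9.3 -3.9]
```

The isolator is firmly against its stop, near 1.45 rad. I'm backing off, lifting, moving to the left side of the selector and turning back.

```bash
python3 -m jog '[{"tx":0,"ty":-5,"tz":0,"ax":0,"ay":0,"az":0,"jaw":1},{"tx":0,"ty":-10,"tz":0,"ax":0,"ay":0,"az":0,"jaw":1},{"tx":0,"ty":0,"tz":-35,"ax":0,"ay":0,"az":0,"jaw":1},{"tx":0,"ty":0,"tz":-35,"ax":0,"ay":0,"az":0,"jaw":1},{"tx":-43,"ty":-6,"tz":0,"ax":0,"ay":0,"az":0,"jaw":1}]'
python3 -m jog '[{"tx":-43,"ty":-6,"tz":0,"ax":0,"ay":0,"az":0,"jaw":1},{"tx":-43,"ty":-6,"tz":0,"ax":0,"ay":0,"az":0,"jaw":1},{"tx":0,"ty":0,"tz":0,"ax":0,"ay":0,"az":-0.18,"jaw":1},{"tx":0,"ty":0,"tz":0,"ax":0,"ay":0,"az":-0.18,"jaw":1},{"tx":0,"ty":0,"tz":0,"ax":0,"ay":0,"az":-0.18,"jaw":1}]'
python3 -m jog '[{"tx":0,"ty":0,"tz":0,"ax":0,"ay":0,"az":-0.18,"jaw":1},{"tx":0,"ty":0,"tz":0,"ax":0,"ay":0,"az":-0.18,"jaw":1},{"tx":0,"ty":0,"tz":0,"ax":0,"ay":0,"az":-0.18,"jaw":1},{"tx":0,"ty":0,"tz":0,"ax":0,"ay":0,"az":-0.18,"jaw":1},{"tx":0,"ty":0,"tz":0,"ax":0,"ay":0,"az":-0.18,"jaw":1}]' >/dev/null
python3 -m jog '[{"tx":0,"ty":0,"tz":0,"ax":0,"ay":0,"az":-0.04,"jaw":1},{"tx":0,"ty":0,"tz":0,"ax":0,"ay":0,"az":0,"jaw":1}]'
python3 st.py 9 s
python3 - <<'E'
from h import *
look('wrist','w4.png',[('isolator_grip',80),('selector_grip',80),('selector_axis',80),('isolator_axis',80)])
E
```

```text
time_s: 16.6
eef_pos: [498.4, -21.0, 136.8]
ee_rot: [0.002, 0.739, 0.674, 0.002]
force: [0.4, 0.1, -0.5]
grip_width: 0.002
grip_force: 0.0
time_s: 17.23
eef_pos: [476.8, -106.1, 134.4]
ee_rot: [0.0, 0.532, 0.847, 0.0]
force: [-0.2, 0.3, 0.9]
grip_width: 0.003
grip_force: 0.0
time_s: 18.1
eef_pos: [476.9, -106.0, 134.3]
ee_rot: [0.0, 0.093, 0.996, 0.0]
force: [0.1, 1.1, -0.6]
grip_width: 0.004
grip_force: 0.0
t 18.1 yaw-th -0.0 r tool [42.7 29.8] z 134.3 F tool [0.1 1.1 0.6]
wrist isolator_grip 0.9 [460. 265.] [539.1  18.4  80. ]
wrist selector_grip 0.68 [209. 209.] [ 469.4 -138.3   80. ]
wrist selector_axis 0.64 [215. 274.] [ 515.6 -144.8   80. ]
wrist isolator_axis 0.8 [392. 267.] [532.4 -26.9  80. ]
```

View pics/w4.png

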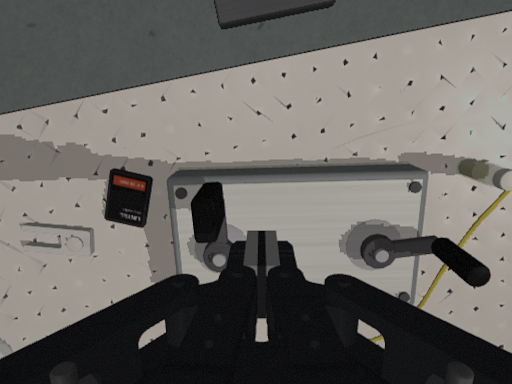

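The isolator post now points left at (470,265), i.e. about 1.46 rad. The selector at (209,210) still points forward, and the fingers are to its right in the image. I'm descending and creeping to contact.

```bash
python3 -m jog '[{"tx":2,"ty":0,"tz":35,"ax":0,"ay":0,"az":0,"jaw":1},{"tx":0,"ty":0,"tz":30,"ax":0,"ay":0,"az":0,"jaw":1},{"tx":0,"ty":0,"tz":5,"ax":0,"ay":0,"az":0,"jaw":1},{"tx":0,"ty":0,"tz":0,"ax":0,"ay":0,"az":0,"jaw":1},{"tx":0,"ty":0,"tz":0,"ax":0,"ay":0,"az":0,"jaw":1}]' >/dev/null; python3 st.py 3 s && python3 -m jog '[{"tx":0,"ty":-3,"tz":0,"ax":0,"ay":0,"az":0,"jaw":1},{"tx":0,"ty":0,"tz":0,"ax":0,"ay":0,"az":0,"jaw":1},{"tx":0,"ty":0,"tz":0,"ax":0,"ay":0,"az":0,"jaw":1}]' >/dev/null && python3 st.py 3 s && python3 -m jog '[{"tx":0,"ty":-3,"tz":0,"ax":0,"ay":0,"az":0,"jaw":1},{"tx":0,"ty":0,"tz":0,"ax":0,"ay":0,"az":0,"jaw":1},{"tx":0,"ty":0,"tz":0,"ax":0,"ay":0,"az":0,"jaw":1}]' >/dev/null && python3 st.py 3 s && python3 -m jog '[{"tx":0,"ty":-2,"tz":0,"ax":0,"ay":0,"az":0,"jaw":1},{"tx":0,"ty":0,"tz":0,"ax":0,"ay":0,"az":0,"jaw":1},{"tx":0,"ty":0,"tz":0,"ax":0,"ay":0,"az":0,"jaw":1}]' >/dev/null && python3 st.py 3 s && python3 -m jog '[{"tx":0,"ty":-2,"tz":0,"ax":0,"ay":0,"az":0,"jaw":1},{"tx":0,"ty":0,"tz":0,"ax":0,"ay":0,"az":0,"jaw":1},{"tx":0,"ty":0,"tz":0,"ax":0,"ay":0,"az":0,"jaw":1}]' >/dev/null && python3 st.py 3 s && python3 -m jog '[{"tx":0,"ty":-2,"tz":0,"ax":0,"ay":0,"az":0,"jaw":1},{"tx":0,"ty":0,"tz":0,"ax":0,"ay":0,"az":0,"jaw":1},{"tx":0,"ty":0,"tz":0,"ax":0,"ay":0,"az":0,"jaw":1}]' >/dev/null && python3 st.py 3 s
```

```text
t 19.0 yaw-th -0.001 r tool [43.9 29.4] z 65.4 F tool [-0.1 -0.2  0.3]
t 19.4 yaw-th -0.001 r tool [44.6 26.6] z 64.4 F tool [ 0.8 -0.7 -0.2]
t 19.7 yaw-th -0.001 r tool [44.6 23.6] z 64.3 F tool [ 0.8  0.7 -0.5]
t 20.1 yaw-th -0.001 r tool [44.6 21.6] z 64.3 F tool [ 1.4 -0.3  0. ]
t 20.5 yaw-th -0.001 r tool [44.6 19.6] z 64.3 F tool [-0.5  0.5  0.1]
t 20.9 yaw-th -0.001 r tool [44.6 17.6] z 64.3 F tool [-0.3  0.6 -0.1]
```

```bash
python3 -m jog '[{"tx":0,"ty":-1.5,"tz":0,"ax":0,"ay":0,"az":0,"jaw":1},{"tx":0,"ty":0,"tz":0,"ax":0,"ay":0,"az":0,"jaw":1},{"tx":0,"ty":0,"tz":0,"ax":0,"ay":0,"az":0,"jaw":1}]' >/dev/null && python3 st.py 3 s && python3 -m jog '[{"tx":0,"ty":-1.5,"tz":0,"ax":0,"ay":0,"az":0,"jaw":1},{"tx":0,"ty":0,"tz":0,"ax":0,"ay":0,"az":0,"jaw":1},{"tx":0,"ty":0,"tz":0,"ax":0,"ay":0,"az":0,"jaw":1}]' >/dev/null && python3 st.py 3 s && python3 -m jog '[{"tx":0,"ty":-1.5,"tz":0,"ax":0,"ay":0,"az":0,"jaw":1},{"tx":0,"ty":0,"tz":0,"ax":0,"ay":0,"az":0,"jaw":1},{"tx":0,"ty":0,"tz":0,"ax":0,"ay":0,"az":0,"jaw":1}]' >/dev/null && python3 st.py 3 s&& python3 -m jog '[{"tx":0,"ty":-1.5,"tz":0,"ax":0,"ay":0,"az":0,"jaw":1},{"tx":0,"ty":0,"tz":0,"ax":0,"ay":0,"az":0,"jaw":1},{"tx":0,"ty":0,"tz":0,"ax":0,"ay":0,"az":0,"jaw":1}]' >/dev/null && python3 st.py 3 s
```

```text
t 21.2 yaw-th -0.001 r tool [44.7 16.3] z 64.3 F tool [0.8 1.9 0.2]
t 21.6 yaw-th -0.001 r tool [44.7 14.8] z 64.3 F tool [ 1.4  4.2 -1.1]
```

```bash
python3 -m jog '[{"tx":0.3,"ty":-1.1,"tz":0,"ax":0,"ay":0,"az":-0.025,"jaw":1},{"tx":0.4,"ty":-1.1,"tz":0,"ax":0,"ay":0,"az":-0.025,"jaw":1},{"tx":0,"ty":0,"tz":0,"ax":0,"ay":0,"az":0,"jaw":1}]' >/dev/null && python3 st.py 7.8 s && python3 -m jog '[{"tx":0.3,"ty":-1.1,"tz":0,"ax":0,"ay":0,"az":-0.025,"jaw":1},{"tx":0.4,"ty":-1.1,"tz":0,"ax":0,"ay":0,"az":-0.025,"jaw":1},{"tx":0,"ty":0,"tz":0,"ax":0,"ay":0,"az":0,"jaw":1}]' >/dev/null && python3 st.py 7.8 s && python3 -m jog '[{"tx":0.3,"ty":-1.1,"tz":0,"ax":0,"ay":0,"az":-0.025,"jaw":1},{"tx":0.4,"ty":-1.1,"tz":0,"ax":0,"ay":0,"az":-0.025,"jaw":1},{"tx":0,"ty":0,"tz":0,"ax":0,"ay":0,"az":0,"jaw":1}]' >/dev/null && python3 st.py 7.8 s && python3 -m jog '[{"tx":0.3,"ty":-1.1,"tz":0,"ax":0,"ay":0,"az":-0.025,"jaw":1},{"tx":0.4,"ty":-1.1,"tz":0,"ax":0,"ay":0,"az":-0.025,"jaw":1},{"tx":0,"ty":0,"tz":0,"ax":0,"ay":0,"az":0,"jaw":1}]' >/dev/null && python3 st.py 7.8 s && python3 -m jog '[{"tx":0.3,"ty":-1.1,"tz":0,"ax":0,"ay":0,"az":-0.025,"jaw":1},{"tx":0.4,"ty":-1.1,"tz":0,"ax":0,"ay":0,"az":-0.025,"jaw":1},{"tx":0,"ty":0,"tz":0,"ax":0,"ay":0,"az":0,"jaw":1}]' >/dev/null && python3 st.py 7.8 s
```

```text
t 22.0 yaw-th -0.051 r tool [44.8 15. ] z 64.3 F tool [ 0.9  5.7 -1. ]
t 22.4 yaw-th -0.101 r tool [44.9 15.1] z 64.2 F tool [ 0.7  6.5 -1.8]
t 22.7 yaw-th -0.151 r tool [44.9 15.1] z 64.2 F tool [ 1.   5.8 -2.1]
t 23.1 yaw-th 6.082 r tool [45.  15.2] z 64.2 F tool [ 2.5  6.1 -2.3]
t 23.5 yaw-th 6.032 r tool [45.1 15.3] z 64.2 F tool [ 2.1  6.3 -2.9]
```

The selector moves freely past its blocking angle.

```bash
python3 -m jog '[{"tx":0.6,"ty":-2.3,"tz":0,"ax":0,"ay":0,"az":-0.05,"jaw":1},{"tx":0.6,"ty":-2.3,"tz":0,"ax":0,"ay":0,"az":-0.05,"jaw":1},{"tx":0,"ty":0,"tz":0,"ax":0,"ay":0,"az":0,"jaw":1}]' >/dev/null && python3 st.py 7.8 s && python3 -m jog '[{"tx":0.3,"ty":-1.1,"tz":0,"ax":0,"ay":0,"az":-0.025,"jaw":1},{"tx":0.3,"ty":-1.1,"tz":0,"ax":0,"ay":0,"az":-0.025,"jaw":1},{"tx":0,"ty":0,"tz":0,"ax":0,"ay":0,"az":0,"jaw":1}]' >/dev/null && python3 st.py 7.8 s && python3 -m jog '[{"tx":0.6,"ty":-2.3,"tz":0,"ax":0,"ay":0,"az":-0.05,"jaw":1},{"tx":0.3,"ty":-1.1,"tz":0,"ax":0,"ay":0,"az":-0.025,"jaw":1},{"tx":0,"ty":0,"tz":0,"ax":0,"ay":0,"az":0,"jaw":1}]' >/dev/null && python3 st.py 7.8 s && python3 -m jog '[{"tx":0.6,"ty":-2.3,"tz":0,"ax":0,"ay":0,"az":-0.05,"jaw":1},{"tx":0.3,"ty":-1.1,"tz":0,"ax":0,"ay":0,"az":-0.025,"jaw":1},{"tx":0,"ty":0,"tz":0,"ax":0,"ay":0,"az":0,"jaw":1}]' >/dev/null && python3 st.py 7.8 s && python3 -m jog '[{"tx":0.3,"ty":-1.1,"tz":0,"ax":0,"ay":0,"az":-0.025,"jaw":1},{"tx":0.3,"ty":-1.1,"tz":0,"ax":0,"ay":0,"az":-0.025,"jaw":1},{"tx":0,"ty":0,"tz":0,"ax":0,"ay":0,"az":0,"jaw":1}]' >/dev/null && python3 st.py 7.8 s
```

```text
t 23.9 yaw-th 5.932 r tool [45.2 15.2] z 64.1 F tool [ 2.6  6.2 -3.4]
t 24.2 yaw-th 5.882 r tool [45.1 15.4] z 64.1 F tool [ 4.4  6.8 -2.9]
t 24.6 yaw-th 5.807 r tool [45.1 15.4] z 64.0 F tool [ 2.3  6.1 -3.5]
t 25.0 yaw-th 5.732 r tool [45.1 15.4] z 63.9 F tool [ 5.1  6.6 -2.3]
t 25.4 yaw-th 5.682 r tool [45.  15.5] z 63.8 F tool [ 3.8  6.7 -2.4]
```

```bash
python3 -m jog '[{"tx":0.3,"ty":-1.1,"tz":0,"ax":0,"ay":0,"az":-0.025,"jaw":1},{"tx":0.3,"ty":-1.1,"tz":0,"ax":0,"ay":0,"az":-0.025,"jaw":1},{"tx":0,"ty":0,"tz":0,"ax":0,"ay":0,"az":0,"jaw":1}]' >/dev/null && python3 st.py 8.3 s && python3 -m jog '[{"tx":0.3,"ty":-1.1,"tz":0,"ax":0,"ay":0,"az":-0.025,"jaw":1},{"tx":0.3,"ty":-1.1,"tz":0,"ax":0,"ay":0,"az":-0.025,"jaw":1},{"tx":0,"ty":0,"tz":0,"ax":0,"ay":0,"az":0,"jaw":1}]' >/dev/null && python3 st.py 8.3 s && python3 -m jog '[{"tx":0.3,"ty":-1.1,"tz":0,"ax":0,"ay":0,"az":-0.025,"jaw":1},{"tx":0.3,"ty":-1.1,"tz":0,"ax":0,"ay":0,"az":-0.025,"jaw":1},{"tx":0,"ty":0,"tz":0,"ax":0,"ay":0,"az":0,"jaw":1}]' >/dev/null && python3 st.py 8.3 s && python3 -m jog '[{"tx":0.3,"ty":-1.1,"tz":0,"ax":0,"ay":0,"az":-0.025,"jaw":1},{"tx":0,"ty":0,"tz":0,"ax":0,"ay":0,"az":0,"jaw":1},{"tx":0,"ty":0,"tz":0,"ax":0,"ay":0,"az":0,"jaw":1}]' >/dev/null && python3 st.py 8.3 s && python3 -m jog '[{"tx":0.3,"ty":-1.1,"tz":0,"ax":0,"ay":0,"az":-0.025,"jaw":1},{"tx":0,"ty":0,"tz":0,"ax":0,"ay":0,"az":0,"jaw":1},{"tx":0,"ty":0,"tz":0,"ax":0,"ay":0,"az":0,"jaw":1}]' >/dev/null && python3 st.py 8.3 s && python3 -m jog '[{"tx":0.3,"ty":-1.1,"tz":0,"ax":0,"ay":0,"az":-0.025,"jaw":1},{"tx":0,"ty":0,"tz":0,"ax":0,"ay":0,"az":0,"jaw":1},{"tx":0,"ty":0,"tz":0,"ax":0,"ay":0,"az":0,"jaw":1}]' >/dev/null && python3 st.py 8.3 s
```

```text
t 25.7 yaw-th 5.632 r tool [45.  15.6] z 63.8 F tool [ 4.   7.1 -2.3]
t 26.1 yaw-th 5.582 r tool [44.9 15.7] z 63.7 F tool [ 4.3  6.4 -1.9]
t 26.5 yaw-th 5.532 r tool [44.8 15.7] z 63.7 F tool [ 4.5  6.6 -1.6]
t 26.9 yaw-th 5.507 r tool [44.8 15.8] z 63.7 F tool [ 5.3  7.  -1.8]
t 27.2 yaw-th 5.482 r tool [44.7 15.8] z 63.7 F tool [ 4.9  6.9 -1.2]
t 27.6 yaw-th 5.457 r tool [44.7 15.8] z 63.6 F tool [ 5.7  7.  -1.5]
```

```bash
python3 -m jog '[{"tx":0.3,"ty":-1.1,"tz":0,"ax":0,"ay":0,"az":-0.025,"jaw":1},{"tx":0,"ty":0,"tz":0,"ax":0,"ay":0,"az":0,"jaw":1},{"tx":0,"ty":0,"tz":0,"ax":0,"ay":0,"az":0,"jaw":1}]' >/dev/null && python3 st.py 8.7 s && python3 -m jog '[{"tx":0.3,"ty":-1.1,"tz":0,"ax":0,"ay":0,"az":-0.025,"jaw":1},{"tx":0,"ty":0,"tz":0,"ax":0,"ay":0,"az":0,"jaw":1},{"tx":0,"ty":0,"tz":0,"ax":0,"ay":0,"az":0,"jaw":1}]' >/dev/null && python3 st.py 8.7 s && python3 -m jog '[{"tx":0.3,"ty":-1.1,"tz":0,"ax":0,"ay":0,"az":-0.025,"jaw":1},{"tx":0,"ty":0,"tz":0,"ax":0,"ay":0,"az":0,"jaw":1},{"tx":0,"ty":0,"tz":0,"ax":0,"ay":0,"az":0,"jaw":1}]' >/dev/null && python3 st.py 8.7 s && python3 -m jog '[{"tx":0.3,"ty":-1.1,"tz":0,"ax":0,"ay":0,"az":-0.025,"jaw":1},{"tx":0,"ty":0,"tz":0,"ax":0,"ay":0,"az":0,"jaw":1},{"tx":0,"ty":0,"tz":0,"ax":0,"ay":0,"az":0,"jaw":1}]' >/dev/null && python3 st.py 8.7 s
```

```text
t 28.0 yaw-th 5.432 r tool [44.6 16. ] z 63.6 F tool [ 5.6  7.4 -1.7]
t 28.4 yaw-th 5.407 r tool [44.6 16.2] z 63.6 F tool [ 6.6  9.6 -3.2]
```

The force rises at the stop, so the selector is home. I'm backing off, lifting and checking.

```bash
python3 -m jog '[{"tx":0,"ty":5,"tz":0,"ax":0,"ay":0,"az":0,"jaw":1},{"tx":0,"ty":10,"tz":0,"ax":0,"ay":0,"az":0,"jaw":1},{"tx":0,"ty":0,"tz":-40,"ax":0,"ay":0,"az":0,"jaw":1},{"tx":0,"ty":0,"tz":-50,"ax":0,"ay":0,"az":0,"jaw":1},{"tx":0,"ty":0,"tz":-50,"ax":0,"ay":0,"az":0.18,"jaw":1}]'
python3 -m jog '[{"tx":0,"ty":0,"tz":-20,"ax":0,"ay":0,"az":0.18,"jaw":1},{"tx":-25,"ty":0,"tz":0,"ax":0,"ay":0,"az":0.18,"jaw":1},{"tx":0,"ty":0,"tz":0,"ax":0,"ay":0,"az":0.18,"jaw":1},{"tx":0,"ty":0,"tz":0,"ax":0,"ay":0,"az":0,"jaw":1},{"tx":0,"ty":0,"tz":0,"ax":0,"ay":0,"az":0,"jaw":1}]'
python3 - <<'E'
from h import *
look('wrist','w5.png',[('isolator_grip',80),('isolator_axis',80),('selector_grip',80),('selector_axis',80)])
E
```

```text
time_s: 28.98
eef_pos: [460.9, -148.0, 206.1]
ee_rot: [0.0, -0.25, 0.968, -0.001]
force: [0.1, -0.1, 0.1]
grip_width: -0.004
grip_force: 0.0
time_s: 29.6
eef_pos: [484.6, -140.1, 224.4]
ee_rot: [0.0, 0.014, 1.0, -0.0]
force: [0.6, 0.0, 0.8]
grip_width: 0.003
grip_force: 0.0
wrist isolator_grip 0.84 [432. 230.] [538.9  20.1  80. ]
wrist isolator_axis 0.96 [382. 230.] [537.7 -26.6  80. ]
wrist isolator_axis 0.73 [445. 168.] [479.5  25.8  80. ]
wrist selector_grip 0.86 [227. 170.] [ 475.1 -170.6   80. ]
wrist selector_axis 0.57 [259. 209.] [ 513.3 -143.    80. ]
```

View pics/w5.png

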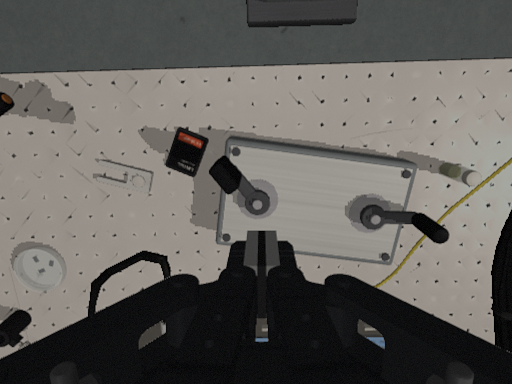

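The selector grip at (227,172) reads about 0.81 rad, which is home. The isolator at (430,225) is still about 1.46–1.5 rad. The wallet, fork and vial show no sign of having moved.

```bash
python3 -c "from rig import finish_job; print(finish_job())"
```

```text
the job is handed in; nothing more can be done
None
```

The job is handed in with no verdict returned: the isolator was turned to its stop (about 1.46 rad), the selector home (about 0.81 rad measured, stop at 0.80), both were let go, and the vial, wallet and fork were never touched.

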